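Set the aspirator needle height by clicks and clamp it

ROBOT

A 6-joint arm with a two-finger parallel gripper is mounted at the origin on the work surface. World frame = base frame: x ahead of the robot, y to its left, z up, the work surface at z = 0. Lengths are in m, angles in rad, forces in N, time in s.
With the tool pointing down it reaches from about 0.425 to 1.125 m from the base axis. Payload 14.9 kg.
Tool frame: the origin (TCP) lies on the centre line of the jaws, within the pads' length; the fingertips stand 25 mm ahead of it and the grasp point (between the pads) lies 6 mm ahead of it (env.tip_extent is the distance from the TCP to the fingertips, in m); z points along the fingers, y is the direction in which the jaws open and shut (so a half turn about z gives the same grasp; the last joint's range is limited). The gripper opens to 91 mm and grips with 3 to 60 N. Pads are 32 mm wide; open, the fingers measure 118 mm over their backs; the gripper's body (76 mm by 178 mm) begins 60 mm behind the grasp point.
Start: joints at [1.313, 0.379, 1.734, -0, 1.028, -0.033], TCP at [0.156, 0.682, 0.239] pointing down, gripper open.
Joint ranges: [-2.77, 2.77], [-0.74, 2.19], [0, 2.66], [-1.06, 4.2], [0.31, 2.87], [-3.08, 3.08]. Speed limits (rad/s): [1.89, 1.89, 2.39, 3.14, 3.14, 3.14].

INTERFACE

Orientations are given as [roll, pitch, yaw] about the fixed x, y, z axes, in that order (R = Rz(yaw) Ry(pitch) Rx(roll)).
In Python, from plant import env gives the robot as it stands.
- The arm moves only by the shell command python3 -m pendant 'ROWS' [FORCE]. ROWS is JSON, a list of rows, each a list of 3 entries, a list of its own where there are three numbers: the turn, a rotation vector about the tool's x, y, z in rad, then the shift along the tool's x, y, z in cm, then the finger opening in cm, from 0 to 9.12. In form: [[[ax, ay, az], [tx, ty, tz], grip], ...]. A call has 1 to 20 rows; each row shifts and turns the pose as measured when the row begins, along the tool's axes as they then stand; what a row does not reach is not made up. A row lasts 1/10 s, in which the tool goes at most 50 mm and 8.59 degrees, less where a joint would pass 70% of its speed; a pose out of reach is approached as far as the arm can. A call is refused whole if a number of a shift passes 5 or a number of a turn 0.15, either way. A call with a gripper value outside its range is refused whole. The fingers move at their own pace and stop on an object; FORCE is the grip in N (left out, the last holds). Time passes only in rows, so rows that do not move let the fingers close. It gives the time, the measured TCP pose, the force and the opening at its end, in the units of the state.
- env.read_state(): the state, without advancing time (a new reading comes with each control period).
- env.get_image(name): name is "scene" or "top"; returns a dict with "pixels" (480x640x3 uint8, red, green, blue), "z_map" (480x640 float32, m along the optical axis (not along the pixel's ray), 0 where there is no reading), "mtx" (3x3 intrinsics, pixels), "k1" (the pictures are not rectified: a ray, as slopes to the right and down, at radius r is drawn at 1 + k1 r^2 times it, then the intrinsics apply), "R" (3x3) and "t" (3): a world point X has camera coordinates R X + t. Camera axes: x right, y down, z forward; pixel columns grow to the right and rows downward; lengths in m; the calibration is good to about 2 mm. A picture is of the moment at which its call begins.
- env.hand_in(): hands the job in, once; it reports no verdict.
Trained networks look in a picture, given as the dict that the camera call returned (one of the last four; its "shot" number tells which), for a name from the list of things; names that differ only in an ending like _2 or _b are one class to them, and where a whole thing is asked for, a point or a joint stands for the part that bears it (a point fixed in the world has none). Each returns a list of dicts, best first, with "score" (0 to 1); they miss things now and then, are a little off and sometimes report something else, mostly with a low value. They report only what shows in the picture. A call takes as long as a camera call.
- env.spot_in(picture, target): "position" ([column, row] in pixels, amid what is visible of it).
- env.trace(picture, target): "region" (480x640 bool, what is visible of it) and "position" ([column, row] in pixels, amid what is visible of it).
The state is a dict: "time": time; "q": joint angles; "joint_velocities": joint speeds; "effort": joint torques, N m; "ee_pos": TCP position; "tcp_rot": TCP orientation; "contact_force": force on the tool from outside, world axes, zero at the start; "wrist_torque": the same for the moment, N m; "gripper_width": finger opening in m.
Only numpy, scipy, OpenCV 4.12 (cv2) and the standard library are available. Lean on these libraries where they do the work, as an engineer would, in place of code of your own. Each camera call takes 0.05 s, during which the arm holds its last target. There are 200 camera calls.

TASK

The needle-height stage has been left out of adjustment. Wind its round top knob all the way back anticlockwise (seen from above) to the stop, then turn it exactly five clicks clockwise, never running a whole click too far, let the knob settle in its notch, and only then throw the clamp lever over to its far side. Leave the other things on the bench and on the stage as they are.

Things in the scene. Friction and masses are not known exactly. Their poses are not given: they have to be found in the camera images.
- stage: Needle-height stage, fixed to the bench: white base plate 12 mm thick (x -65 to 185, y -182 to 52 mm), on it a grey column 72 x 72 mm up to z = 150 mm, a steel neck 24 mm across, the knob on top. Origin: on the bench, under column and knob axis; z up. The needle arm juts from the column's +x face over a clear four-well plate; the clamp lever stands on the plate at y = -125 mm.
- knob_mid (a point): Middle of the black ribbed round knob (really 16-sided, 44 mm across, 30 mm high, vertical axis, underside at z = 165 mm): on the axis, half-way up, fixed to the stage, so it does not turn with the knob. No mark on it; a slack grip slips: use 40 N or so. Clockwise from above lowers the needle arm. At the start it rests in a notch one to four clicks clockwise of its stop.
- knob_top (a point): Centre of the knob's top, fixed to the stage. How it feels: evenly spaced notches, 8 to 16 a turn. Leaving one takes about 0.22 N m at once; the torque falls to nothing at the crest half-way, then reverses and pulls on into the next notch. Let go, it settles in the nearer notch. The solid anticlockwise stop lies at a notch (click zero): 0.35 N m and more means the stop.
- needle_mark (a point): Top of the white needle holder at the end of the aluminium arm. Each click of the knob moves it only 0.5 mm straight down. In the stage's frame it lies at x = 118 mm, y = 0, and z = 116.0 mm with the knob at the stop, 113.5 mm at five clicks. Arm and holder reach from x = 38 to 125 mm.
- clamp_tip (a point): Centre of the black ball (26 mm across) at the tip of the clamp lever, a rod 10 mm thick. It swings about an axis along the stage's y at x = 0, y = -125, z = 34 mm, 80 mm from the ball's centre: open, the ball is at x = -38, z = 104 mm of the stage; upright at z = 114 mm; clamped at x = +38, z = 104 mm. Turning it takes about 0.06 N m. Its foot is 70 x 50 mm, up to z = 50 mm.
- clamp (a joint): Angle of the clamp lever (rad): 0 to 0.12 at the start = leaning to the stage's -x side (open), 1.0 = thrown over to the stage's +x side (clamped, a stop). It stays where it is left.
- dish: Bystander: clear open dish 56 mm across, 14 mm high, on the base plate. Origin under its centre.
- vial: Bystander: small capped glass vial 22 mm across, 42 mm high, on the base plate. Origin under its centre.
- beaker: Bystander: clear beaker 84 mm across, 95 mm high, on the bench. Origin under its centre.
- tip_rack: Bystander: pale yellow pipette-tip rack 122 x 84 x 65 mm on the bench. Origin under its centre.
- plates: Bystander: stack of five well plates 127 x 85 x 71 mm on the bench. Origin under its centre.
- reagent: Bystander: glass bottle 72 mm across, 160 mm high, on the bench. Origin under its centre.
- pipette: Bystander: hand pipette about 290 mm long, 25 mm high, lying along its x axis on the bench. Origin under its middle.

How it is judged:
On the way, in this order (a step that is already met when the one before it is completed fails the run):
1. the knob is back at its anticlockwise stop (needle mark within 0.12 mm of 116.0 mm in the stage's frame), the clamp still open (z of needle_mark in the frame of stage above 0.11588 m and value of joint clamp below 0.4 rad), for 0.1 s.
2. the knob rests five clicks from the stop (needle mark within 0.12 mm of 113.5 mm), let go, the clamp still open (z of needle_mark in the frame of stage between 0.11338 and 0.11362 m and contact force between the fingers and stage below 0.1 N and value of joint clamp below 0.4 rad), for 0.2 s.
3. the clamp lever is thrown over (beyond 0.8 rad) (value of joint clamp above 0.8 rad), for 0.1 s.
At the end, for the whole second after the job is handed in: The knob rests in the fifth notch from the stop (needle mark within 0.12 mm of 113.5 mm above the stage's foot), the clamp lever stands beyond 0.8 rad, all let go (z of needle_mark in the frame of stage between 0.11338 and 0.11362 m and value of joint clamp above 0.8 rad); the robot touches nothing.
It fails at once if the knob is run almost a whole click past the fifth (needle mark lower than 113.05 mm) (z of needle_mark in the frame of stage below 0.11305 m).
It fails at once if a bystander on the stage is shifted by more than 15 mm (distance of any of dish, vial from where it was at the start of the episode above 0.015 m).
It fails at once if a bystander on the bench is shifted by more than 30 mm (distance of any of beaker, tip_rack, plates, reagent, pipette from where it was at the start of the episode above 0.03 m).
It also fails if it takes over 72 s, if anything falls off the work surface, if the arm or the gripper's body presses on something with over 40 N, if the wrist force passes 120 N, or if a joint passes its speed limit or range.

## Working session

There is one attempt and no reset: what is moved stays moved. The work goes in short steps, Python scripts to look and compute and a shell command to move; the robot and the scene stay as the last step left them, time stands still between calls to the robot, and variables do not carry over. Pictures are saved under pics/ and viewed, about 8 in all and at most 12, crops included, and the job is handed in when it is done.

```bash
mkdir -p pics; ls; cat > h.py <<'E'
import numpy as np, cv2
from plant import env
def world(p,px):
    u,v=px; K=p["mtx"]; d=np.array([(u-K[0,2])/K[0,0],(v-K[1,2])/K[1,1]]); s=d.copy()
    for _ in range(10): s=d/(1+p["k1"]*(s@s))
    return s
def at(p,px,z=None,depth=None):
    s=world(p,px); R=np.array(p["R"]); t=np.array(p["t"])
    ray=R.T@np.array([s[0],s[1],1]); c=-R.T@t
    k=depth if depth is not None else (z-c[2])/ray[2]
    return c+k*ray
def dep(p,px,r=2):
    u,v=int(round(px[0])),int(round(px[1])); w=p["z_map"][v-r:v+r+1,u-r:u+r+1]; w=w[w>0]
    return float(np.median(w)) if w.size else 0
def proj(p,X):
    c=np.array(p["R"])@X+np.array(p["t"]); s=c[:2]/c[2]; s=s*(1+p["k1"]*(s@s)); return np.array(p["mtx"])[:2,:2]@s+np.array(p["mtx"])[:2,2]
E
python3 - <<'E'
from h import *
np.set_printoptions(precision=4,suppress=True)
ims=[]
for n in ("scene","top"):
    p=env.get_image(n); cv2.imwrite(f"pics/{n}0.png",p["pixels"][:,:,::-1])
    print(n,-np.array(p["R"]).T@np.array(p["t"]),p["k1"],p["mtx"][0][0])
    for o in ["stage","knob_mid","knob_top","needle_mark","clamp_tip","dish","vial","beaker","tip_rack","plates","reagent","pipette"]:
        for r in env.spot_in(p,o)[:2]:
            d=dep(p,r["position"]); print(o,round(r["score"],2),np.round(r["position"],1),at(p,r["position"],depth=d) if d else None)
s=env.read_state(); print(s)
E
```

```text
pics
scene [ 1.2561 -0.2844  0.964 ] -0.07500734136397116 486.53633938712215
stage 0.78 [313.6 316.8] [ 0.6574 -0.0688  0.0123]
knob_mid 0.74 [316.2 316. ] [ 0.6568 -0.0621  0.0115]
knob_top 0.85 [313.2 315.2] [ 0.6533 -0.0683  0.013 ]
needle_mark 0.91 [338.6 278.3] [ 0.6407 -0.0034  0.1087]
clamp_tip 0.58 [270.2 289.3] [ 0.6182 -0.1556  0.1088]
clamp_tip 0.28 [141.5 309.3] [ 0.5469 -0.4353  0.0712]
dish 0.83 [323.2 331. ] [ 0.7037 -0.0624  0.0167]
vial 0.67 [316.7 362.4] [ 0.7899 -0.1097  0.0497]
beaker 0.6 [480.1 225.7] [0.5937 0.405  0.0908]
beaker 0.34 [162.5 353.4] [ 0.6976 -0.4021  0.1075]
tip_rack 0.66 [420.4 201.9] [0.4319 0.3257 0.0565]
tip_rack 0.54 [314.6 315.4] [ 0.6543 -0.0652  0.0121]
plates 0.8 [143.7 309.5] [ 0.5506 -0.4304  0.0731]
reagent 0.88 [161.1 349.8] [ 0.6932 -0.4025  0.1147]
pipette 0.86 [180.6 251.5] [ 0.358  -0.3264  0.0219]
pipette 0.29 [313.6 313.4] [ 0.6485 -0.0656  0.0124]
top [0.4631 0.0036 1.3445] -0.1560855243249743 524.7549398982501
stage 0.81 [340.5 202.2] [ 0.6514 -0.0585  0.012 ]
knob_mid 0.85 [341.6 199.8] [ 0.6573 -0.0614  0.0135]
knob_mid 0.2
[... 331 characters left out ...]
1 0.3473 0.0579]
plates 0.64 [488.7 244.7] [ 0.5339 -0.4211  0.0714]
reagent 0.6 [478.6 192.6] [ 0.6566 -0.3855  0.1179]
reagent 0.38 [341.8 197.7] [ 0.6628 -0.062   0.0133]
pipette 0.81 [447.9 317.2] [ 0.3543 -0.3257  0.0236]
{'time': 1.3, 'q': array([ 1.3127,  0.3789,  1.7342,  0.    ,  1.0285, -0.0333]), 'joint_velocities': array([ 0.0004,  0.0004, -0.0005,  0.0018,  0.    ,  0.0012]), 'effort': array([ -0.0006, -76.3703, -43.4732,   0.0651,   0.039 ,  -0.    ]), 'ee_pos': array([0.156 , 0.6824, 0.2389]), 'tcp_rot': array([-3.1416, -0.    ,  2.9168]), 'contact_force': array([0.2029, 0.9321, 0.2899]), 'wrist_torque': array([ 0.0296, -0.0071, -0.0204]), 'gripper_width': 0.09107800238266812}
```

View pics/scene0.png

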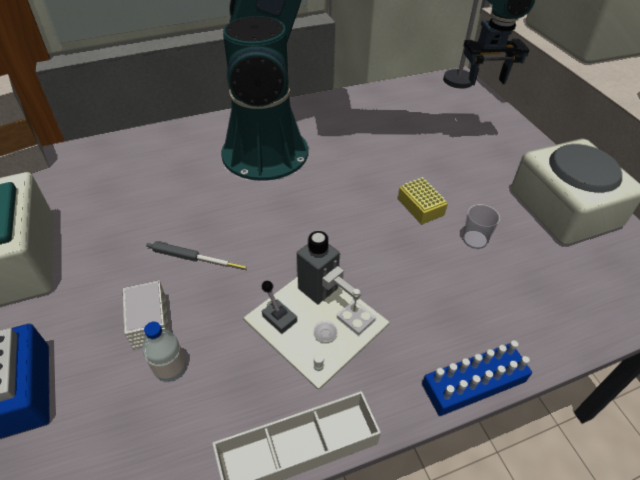

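View pics/top0.png

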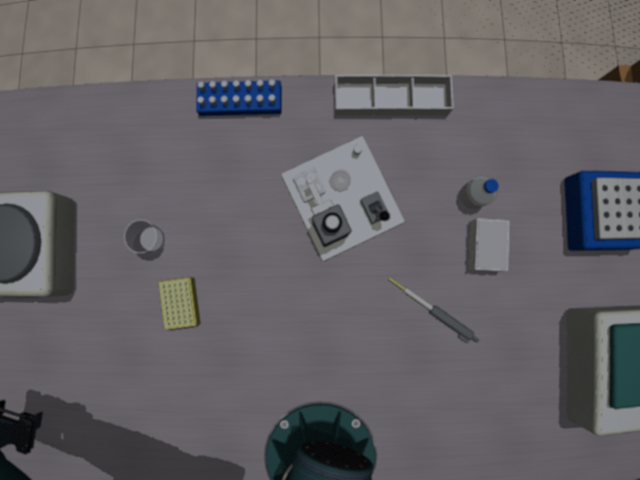

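```bash
python3 - <<'E'
from h import *
np.set_printoptions(precision=4,suppress=True)
for n in ("top","scene"):
    p=env.get_image(n); Z=p["z_map"]; K=p["mtx"]
    vv,uu=np.mgrid[0:480,0:640]; d=np.stack([(uu-K[0][2])/K[0][0],(vv-K[1][2])/K[1][1]],-1); s=d.copy()
    for _ in range(10): s=d/(1+p["k1"]*(s**2).sum(-1,keepdims=True))
    C=np.concatenate([s,np.ones((480,640,1))],-1)*Z[...,None]
    W=(C-np.array(p["t"]))@np.array(p["R"])
    np.save(f"{n}.npy",W)
    roi=(Z>0)&(abs(W[...,0]-.65)<.2)&(abs(W[...,1]+.08)<.2)
    def st(lo,hi,b=roi):
        m=b&(W[...,2]>lo)&(W[...,2]<hi); return m
    m=st(.185,.21); print(n,"knobtop",m.sum(),W[m].mean(0),(W[m].min(0)+W[m].max(0))/2)
    m=st(.14,.16); print("coltop",m.sum(),W[m].mean(0))
    for b in range(0,24): pass
    h=np.histogram(W[roi][:,2],bins=np.arange(-.01,.21,.01)); print(h[0])
    bright=p["pixels"].min(-1)>150
    m=st(.004,.02)&bright
    r=cv2.minAreaRect((W[m][:,:2]*1000).astype(np.float32)); print("plate",r, cv2.boxPoints(r))
    for nm in ["clamp_tip","needle_mark","dish","vial"]:
        for r in env.trace(p,nm)[:1]:
            g=r["region"]&(Z>0); print(nm,r["score"],r["position"],g.sum(),np.median(W[g],0),W[g].min(0),W[g].max(0))
    x0,y0=(270,120) if n=="top" else (235,220)
    c=p["pixels"][y0:y0+150 if n=="top" else y0+170,x0:x0+160,::-1]; cv2.imwrite(f"pics/c_{n}.png",cv2.resize(c,None,fx=3.5,fy=3.5,interpolation=cv2.INTER_CUBIC))
E
python3 - <<'E'
import cv2
a=cv2.imread('pics/c_top.png');b=cv2.imread('pics/c_scene.png')
import numpy as np
h=min(a.shape[0],b.shape[0]);o=np.hstack([a[:h],b[:h]]);cv2.imwrite('pics/c1.png',cv2.resize(o,(800,int(h*800/o.shape[1]))))
E
```

```text
top knobtop 315 [ 0.5824 -0.0308  0.1962] [ 0.5832 -0.0316  0.1958]
coltop 653 [ 0.5802 -0.0302  0.1504]
[ 5093 10453  5006   623   530   172    87    19    12    15    14   120
   312    31    18   285   368     1     8     8   297]
plate ((0.0, 0.0), (0.0, 0.0), 0.0) [[0. 0.]
 [0. 0.]
 [0. 0.]
 [0. 0.]]
clamp_tip 0.74 [476.8, 191.0] 970 [ 0.6585 -0.3888  0.1086] [ 0.6302 -0.4476 -0.0017] [ 0.7026 -0.3659  0.1678]
needle_mark 0.87 [318.7, 201.5] 380 [0.6439 0.0018 0.1115] [ 0.6114 -0.0368  0.0075] [0.7067 0.0289 0.1504]
dish 0.59 [342.7, 176.8] 366 [ 0.7101 -0.06    0.0224] [ 0.6825 -0.0862  0.0099] [ 0.7355 -0.032   0.0341]
vial 0.7 [487.2, 243.3] 2018 [ 0.5334 -0.4202  0.071 ] [ 0.4688 -0.4758 -0.0016] [ 0.6021 -0.3826  0.0797]
scene knobtop 287 [ 0.588  -0.0328  0.1945] [ 0.5855 -0.0322  0.1932]
coltop 599 [ 0.5983 -0.037   0.1488]
[6938 8381 5311 1042  642  237  184   94   85  112  140  323  410  122
  127  357  242   18   60   59  261]
plate ((664.0367431640625, -66.77320861816406), (252.38369750976562, 234.1636505126953), 24.548751831054688) [[ 500.6079  -12.7032]
 [ 597.8953 -225.7004]
 [ 827.4656 -120.8432]
 [ 730.1782   92.154 ]]
clamp_tip 0.58 [268.7, 289.8] 209 [ 0.6159 -0.1547  0.0961] [ 0.5413 -0.1713 -0.0029] [ 0.6356 -0.1361  0.1229]
needle_mark 0.74 [341.6, 280.8] 601 [0.6413 0.0011 0.1081] [ 0.5304 -0.0374 -0.0046] [0.7014 0.0668 0.1174]
vial 0.5 [315.9, 363.0] 123 [ 0.7889 -0.1048  0.0496] [ 0.7768 -0.1125  0.0198] [ 0.7942 -0.0942  0.0595]
```

View pics/c1.png

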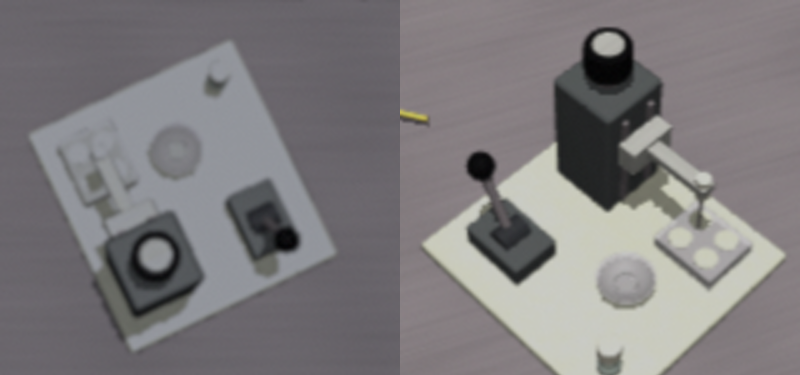

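The knob axis comes out at about (0.583, -0.032), top at z ≈ 0.195, and the plate yaw is about 24.5°. The plate centre gives (0.582, -0.033), so the two agree. The dark lever ball leans to −x. Next I go above the knob.

```bash
python3 -m pendant '[[[0,0,0],[0,0,-3],9.1],[[0,0,0],[-3.4,-3.55,0],9.1],[[0,0,0],[-3.4,-3.55,0],9.1],[[0,0,0],[-3.4,-3.55,0],9.1],[[0,0,0],[-3.4,-3.55,0],9.1],[[0,0,0],[-3.4,-3.55,0],9.1],[[0,0,0],[-3.4,-3.55,0],9.1],[[0,0,0],[-3.4,-3.55,0],9.1],[[0,0,0],[-3.4,-3.55,0],9.1],[[0,0,0],[-3.4,-3.55,0],9.1],[[0,0,0],[-3.4,-3.55,0],9.1],[[0,0,0],[-3.4,-3.55,0],9.1],[[0,0,0],[-3.4,-3.55,0],9.1],[[0,0,0],[-3.4,-3.55,0],9.1]]' 40
cat > s.py <<'E'
from h import *
import sys
np.set_printoptions(precision=4,suppress=True)
s=env.read_state(); y=s["tcp_rot"][2]
print("t%.1f"%s["time"],"p",s["ee_pos"],"yaw %.4f q6 %.3f"%(y,s["q"][5]),"F",s["contact_force"].round(1),"T",s["wrist_torque"].round(3),"eff6 %.3f g %.4f"%(s["effort"][5],s["gripper_width"]))
if len(sys.argv)>2:
    d=np.array([float(a) for a in sys.argv[1:4]])-s["ee_pos"]; x=np.array([np.cos(y),np.sin(y),0]); yy=np.array([np.sin(y),-np.cos(y),0])
    print("need cm",100*d@x,100*d@yy,-100*d[2])
E
python3 s.py .583 -.032 .269
```

```text
time: 3.2
ee_pos: [0.4882, 0.1268, 0.2719]
tcp_rot: [3.135, 0.005, 2.925]
contact_force: [1.7, 0.8, -0.2]
gripper_width: 0.0912
t3.2 p [0.4882 0.1268 0.2719] yaw 2.9249 q6 -1.150 F [ 1.7  0.8 -0.2] T [-0.009 -0.022  0.023] eff6 1.962 g 0.0912
need cm -12.670782109337095 -13.473612752809865 0.286510650908256
```

```bash
python3 -m pendant '[[[0,0,0],[-3.2,-3.4,0],9.1],[[0,0,0],[-3.2,-3.4,0],9.1],[[0,0,0],[-3.2,-3.4,0],9.1],[[0,0,0],[-2.6,-2.7,0],9.1],[[0,0,0.15],[0,0,0],9.1],[[0,0,0.15],[0,0,0],9.1],[[0,0,0.15],[0,0,0],9.1],[[0,0,0.15],[0,0,0],9.1],[[0,0,0.15],[0,0,0],9.1],[[0,0,0.15],[0,0,0],9.1],[[0,0,0.15],[0,0,0],9.1],[[0,0,0.15],[0,0,0],9.1],[[0,0,0.15],[0,0,0],9.1],[[0,0,0.15],[0,0,0],9.1],[[0,0,0.15],[0,0,0],9.1],[[0,0,0.15],[0,0,0],9.1],[[0,0,0.15],[0,0,0],9.1],[[0,0,0],[0,0,0],9.1]]'
python3 s.py .583 -.032 .187; python3 - <<'E'
from h import *
print(env.read_state()["tcp_rot"])
p=env.get_image("scene"); cv2.imwrite("pics/s1.png",cv2.resize(p["pixels"][160:340,220:440,::-1],None,fx=3,fy=3,interpolation=cv2.INTER_CUBIC))
E
```

```text
time: 5.0
ee_pos: [0.5855, -0.0401, 0.2735]
tcp_rot: [3.135, -0.01, 0.965]
contact_force: [-0.8, -0.4, 0.0]
gripper_width: 0.0908
t5.0 p [ 0.5855 -0.0401  0.2735] yaw 0.9652 q6 0.492 F [-0.8 -0.4  0. ] T [-0.068  0.151  0.027] eff6 2.683 g 0.0908
need cm 0.5235456920052762 -0.6616897076010354 8.6502014141638
[ 3.13506256 -0.00982936  0.96518018]
```

View pics/s1.png

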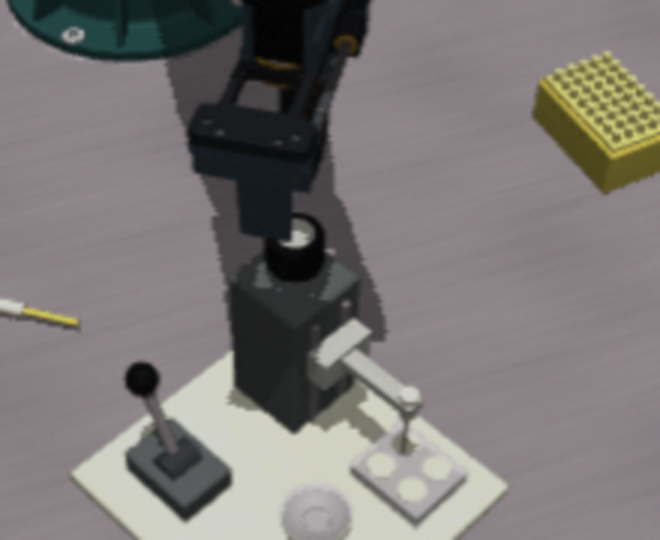

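The open jaws are just above the knob at about (295,240) in the crop, and the lever is untouched. I centre, level the tool and descend.

```bash
python3 -m pendant '[[[0.0065,-0.01,0],[0.52,-0.66,0.6],9.1],[[0,0,0],[0,0,2],9.1],[[0,0,0],[0,0,2],9.1],[[0,0,0],[0,0,0],9.1]]'
python3 s.py .583 -.032 .187;python3 -c "from plant import env;print(env.read_state()['tcp_rot'])"
```

```text
time: 5.45
ee_pos: [0.5826, -0.0304, 0.2258]
tcp_rot: [-3.141, 0.002, 0.985]
contact_force: [-0.1, 0.7, 0.1]
gripper_width: 0.0911
t5.5 p [ 0.5826 -0.0304  0.2258] yaw 0.9851 q6 0.495 F [-0.1  0.7  0.1] T [-0.129  0.159 -0.008] eff6 0.069 g 0.0911
need cm -0.11267433989048957 0.1234163374427761 3.8838453692652655
[-3.14131825e+00  1.53470887e-03  9.85086631e-01]
```

```bash
python3 -m pendant '[[[0,0.0015,0],[-0.11,0.12,1.3],9.1],[[0,0,0],[0,0,1.3],9.1],[[0,0,0],[0,0,1.2],9.1],[[0,0,0],[0,0,0],9.1]]'
python3 s.py .583 -.032 .187
python3 -m pendant '[[[0,0,0],[0,0,0],4.0],[[0,0,0],[0,0,0],4.0],[[0,0,0],[0,0,0],4.0],[[0,0,0],[0,0,0],4.0],[[0,0,0],[0,0,0],4.0],[[0,0,0],[0,0,0],4.0]]' 40
python3 s.py .583 -.032 .187
```

```text
time: 5.85
ee_pos: [0.5833, -0.0315, 0.1858]
tcp_rot: [3.142, 0.0, 0.99]
contact_force: [-0.3, -0.5, -0.7]
gripper_width: 0.0912
t5.8 p [ 0.5833 -0.0315  0.1858] yaw 0.9898 q6 0.487 F [-0.3 -0.5 -0.7] T [-0.124  0.153 -0.023] eff6 -0.010 g 0.0912
need cm -0.05555395420150248 0.005746333749622766 -0.12496178736230434
time: 6.45
ee_pos: [0.5842, -0.0317, 0.1873]
tcp_rot: [3.14, -0.001, 0.99]
contact_force: [-0.6, 0.6, 0.5]
gripper_width: 0.0458
t6.5 p [ 0.5842 -0.0317  0.1873] yaw 0.9899 q6 0.487 F [-0.6  0.6  0.5] T [-0.137  0.075 -0.045] eff6 0.000 g 0.0458
need cm -0.09548269774713697 -0.08439251639723873 0.029036938075260865
```

```bash

python3 -m pendant '[[[0,0,-0.1],[0,0,0],4.0],[[0,0,0],[0,0,0],4.0]]' >/dev/null; python3 s.py
python3 -m pendant '[[[0,0,-0.1],[0,0,0],4.0],[[0,0,0],[0,0,0],4.0]]' >/dev/null; python3 s.py
python3 -m pendant '[[[0,0,-0.1],[0,0,0],4.0],[[0,0,0],[0,0,0],4.0]]' >/dev/null; python3 s.py
python3 -m pendant '[[[0,0,-0.1],[0,0,0],4.0],[[0,0,0],[0,0,0],4.0]]' >/dev/null; python3 s.py
```

```text
t6.7 p [ 0.5843 -0.0317  0.1874] yaw 1.0918 q6 0.385 F [ 1.4  0.2 -1.7] T [-0.167 -0.086 -0.175] eff6 -1.795 g 0.0429
t6.8 p [ 0.5842 -0.0316  0.1874] yaw 1.1889 q6 0.288 F [ 0.6 -0.3 -1.2] T [-0.13  -0.03  -0.073] eff6 -1.849 g 0.0433
t7.0 p [ 0.5842 -0.0316  0.1874] yaw 1.2823 q6 0.194 F [ 0.9  0.  -1.3] T [-0.053  0.062  0.019] eff6 -1.795 g 0.0433
t7.2 p [ 0.5841 -0.0316  0.1874] yaw 1.3734 q6 0.103 F [ 0.8 -0.6 -0.5] T [-0.003  0.099  0.147] eff6 -1.721 g 0.0431
```

```bash

python3 -m pendant '[[[0,0,-0.08],[0,0,0],4.0],[[0,0,0],[0,0,0],4.0]]' >/dev/null; python3 s.py
python3 -m pendant '[[[0,0,-0.08],[0,0,0],4.0],[[0,0,0],[0,0,0],4.0]]' >/dev/null; python3 s.py
python3 -m pendant '[[[0,0,-0.08],[0,0,0],4.0],[[0,0,0],[0,0,0],4.0]]' >/dev/null; python3 s.py
```

```text
t7.5 p [ 0.5841 -0.0316  0.1874] yaw 1.4427 q6 0.034 F [ 1.1 -0.3 -1.1] T [0.017 0.143 0.182] eff6 -1.334 g 0.0431
t7.7 p [ 0.584  -0.0316  0.1874] yaw 1.5117 q6 -0.035 F [ 0.9  0.1 -0.7] T [-0.018  0.169  0.197] eff6 -1.333 g 0.0434
t7.8 p [ 0.5841 -0.0316  0.1874] yaw 1.5800 q6 -0.103 F [ 0.4 -0.6  0.1] T [-0.176  0.081 -0.197] eff6 -1.695 g 0.0431
```

```bash

python3 -m pendant '[[[0,0,-0.06],[0,0,0],4.0],[[0,0,0],[0,0,0],4.0]]' >/dev/null; python3 s.py
python3 -m pendant '[[[0,0,-0.08],[0,0,0],4.0],[[0,0,0],[0,0,0],4.0]]' >/dev/null; python3 s.py
```

```text
t8.1 p [ 0.584  -0.0316  0.1874] yaw 1.6281 q6 -0.152 F [ 0.9 -0.1 -0.8] T [-0.114  0.095 -0.128] eff6 -1.308 g 0.0430
t8.2 p [ 0.5839 -0.0316  0.1873] yaw 1.6981 q6 -0.222 F [ 0.8 -0.  -0.7] T [-0.085  0.103 -0.134] eff6 -1.532 g 0.0432
```

```bash

python3 -m pendant '[[[0,0,-0.1],[0,0,0],4.0],[[0,0,0],[0,0,0],4.0]]' >/dev/null; python3 s.py
python3 -m pendant '[[[0,0,-0.1],[0,0,0],4.0],[[0,0,0],[0,0,0],4.0]]' >/dev/null; python3 s.py
python3 -m pendant '[[[0,0,-0.1],[0,0,0],4.0],[[0,0,0],[0,0,0],4.0]]' >/dev/null; python3 s.py
python3 -m pendant '[[[0,0,-0.08],[0,0,0],4.0],[[0,0,0],[0,0,0],4.0]]' >/dev/null; python3 s.py
python3 -m pendant '[[[0,0,-0.06],[0,0,0],4.0],[[0,0,0],[0,0,0],4.0]]' >/dev/null; python3 s.py
```

```text
t8.4 p [ 0.5839 -0.0316  0.1873] yaw 1.7887 q6 -0.312 F [-0.5  0.4 -1.2] T [-0.084  0.163  0.009] eff6 -1.800 g 0.0433
t8.7 p [ 0.5839 -0.0316  0.1873] yaw 1.8782 q6 -0.402 F [ 0.9  0.2 -1. ] T [-0.056  0.153  0.101] eff6 -1.755 g 0.0430
t8.8 p [ 0.5838 -0.0316  0.1874] yaw 1.9669 q6 -0.490 F [ 0.1 -0.5  0.2] T [0.04  0.181 0.221] eff6 -1.675 g 0.0433
t9.1 p [ 0.5838 -0.0317  0.1873] yaw 2.0342 q6 -0.557 F [ 0.2  0.3 -0.3] T [0.085 0.175 0.186] eff6 -1.363 g 0.0431
t9.2 p [ 0.5838 -0.0316  0.1874] yaw 2.0811 q6 -0.605 F [-1.  -0.7 -0.2] T [-0.147  0.172 -0.09 ] eff6 -1.299 g 0.0429
```

```bash

python3 -m pendant '[[[0,0,-0.06],[0,0,0],4.0],[[0,0,0],[0,0,0],4.0]]' >/dev/null; python3 s.py
python3 -m pendant '[[[0,0,-0.06],[0,0,0],4.0],[[0,0,0],[0,0,0],4.0]]' >/dev/null; python3 s.py
python3 -m pendant '[[[0,0,-0.06],[0,0,0],4.0],[[0,0,0],[0,0,0],4.0]]' >/dev/null; python3 s.py
```

```text
t9.4 p [ 0.5838 -0.0317  0.1874] yaw 2.1295 q6 -0.653 F [ 0.8 -0.5 -0.1] T [-0.076  0.202 -0.173] eff6 -1.305 g 0.0433
t9.7 p [ 0.5838 -0.0317  0.1873] yaw 2.1792 q6 -0.703 F [-0.3  0.2  0.2] T [-0.093  0.2   -0.073] eff6 -1.249 g 0.0433
t9.8 p [ 0.5837 -0.0317  0.1874] yaw 2.2299 q6 -0.754 F [ 0.7 -0.3  0.1] T [-0.117  0.199  0.022] eff6 -1.198 g 0.0426
```

```bash

python3 -m pendant '[[[0,0,-0.08],[0,0,0],4.0],[[0,0,0],[0,0,0],4.0]]' >/dev/null; python3 s.py
python3 -m pendant '[[[0,0,-0.08],[0,0,0],4.0],[[0,0,0],[0,0,0],4.0]]' >/dev/null; python3 s.py
python3 -m pendant '[[[0,0,-0.08],[0,0,0],4.0],[[0,0,0],[0,0,0],4.0]]' >/dev/null; python3 s.py
python3 -m pendant '[[[0,0,-0.08],[0,0,0],4.0],[[0,0,0],[0,0,0],4.0]]' >/dev/null; python3 s.py
python3 -m pendant '[[[0,0,-0.06],[0,0,0],4.0],[[0,0,0],[0,0,0],4.0]]' >/dev/null; python3 s.py
python3 -m pendant '[[[0,0,-0.04],[0,0,0],4.0],[[0,0,0],[0,0,0],4.0]]' >/dev/null; python3 s.py
```

```text
t10.1 p [ 0.5837 -0.0317  0.1874] yaw 2.3018 q6 -0.825 F [-0.9  0.5 -0.6] T [-0.062  0.256 -0.011] eff6 -1.459 g 0.0433
t10.2 p [ 0.5837 -0.0317  0.1874] yaw 2.3729 q6 -0.896 F [-0.6 -0.3  0.2] T [-0.036  0.233  0.053] eff6 -1.409 g 0.0434
t10.4 p [ 0.5837 -0.0317  0.1874] yaw 2.4436 q6 -0.967 F [-1.  -0.6  0.1] T [-0.045  0.252  0.121] eff6 -1.356 g 0.0431
t10.7 p [ 0.5837 -0.0317  0.1873] yaw 2.5139 q6 -1.037 F [-1.1  0.9  0.1] T [0.053 0.208 0.266] eff6 -1.278 g 0.0429
t10.8 p [ 0.5836 -0.0318  0.1873] yaw 2.5632 q6 -1.087 F [-0.9 -0.9  0.4] T [0.061 0.223 0.155] eff6 -1.019 g 0.0433
t11.1 p [ 0.5835 -0.0317  0.1873] yaw 2.5912 q6 -1.115 F [-1.5 -0.1  0.6] T [ 0.014  0.355 -0.404] eff6 -1.361 g 0.0434
```

```bash

python3 -m pendant '[[[0,0,-0.03],[0,0,0],4.0],[[0,0,0],[0,0,0],4.0]]' >/dev/null; python3 s.py
python3 -m pendant '[[[0,0,0],[0,0,0],4.0],[[0,0,0],[0,0,0],4.0]]' >/dev/null; python3 s.py
```

```text
t11.2 p [ 0.5834 -0.0317  0.1873] yaw 2.6144 q6 -1.139 F [-0.6 -0.6  0.7] T [-0.041  0.3   -1.041] eff6 -1.502 g 0.0430
t11.4 p [ 0.5834 -0.0317  0.1873] yaw 2.6116 q6 -1.136 F [-0.9 -0.4 -0.2] T [-0.116  0.321 -0.793] eff6 -0.779 g 0.0429
```

The stop is confirmed: torque above 0.8 N m at yaw ≈ 2.58, with a pitch of about 0.524 rad (12 clicks a turn). Going clockwise, I expect notches at 2.05, 1.53, 1.01, 0.48 and −0.04.

```bash

python3 -m pendant '[[[0,0,0.12],[0,0,0],4.0],[[0,0,0],[0,0,0],4.0]]' >/dev/null; python3 s.py
python3 -m pendant '[[[0,0,0.1],[0,0,0],4.0],[[0,0,0],[0,0,0],4.0]]' >/dev/null; python3 s.py
python3 -m pendant '[[[0,0,0.1],[0,0,0],4.0],[[0,0,0],[0,0,0],4.0]]' >/dev/null; python3 s.py
python3 -m pendant '[[[0,0,0.1],[0,0,0],4.0],[[0,0,0],[0,0,0],4.0]]' >/dev/null; python3 s.py
python3 -m pendant '[[[0,0,0.1],[0,0,0],4.0],[[0,0,0],[0,0,0],4.0]]' >/dev/null; python3 s.py
python3 -m pendant '[[[0,0,0.08],[0,0,0],4.0],[[0,0,0],[0,0,0],4.0]]' >/dev/null; python3 s.py
python3 -m pendant '[[[0,0,0.08],[0,0,0],4.0],[[0,0,0],[0,0,0],4.0]]' >/dev/null; python3 s.py
```

```text
t11.7 p [ 0.5835 -0.0316  0.1873] yaw 2.4902 q6 -1.014 F [-2.  -0.7 -0. ] T [-0.     0.387  0.126] eff6 2.125 g 0.0431
t11.8 p [ 0.5835 -0.0316  0.1873] yaw 2.3951 q6 -0.918 F [-0.4 -0.5  0.4] T [-0.046  0.352  0.007] eff6 1.856 g 0.0433
t12.1 p [ 0.5836 -0.0315  0.1873] yaw 2.3031 q6 -0.826 F [-1.6 -0.5 -0.6] T [-0.084  0.368 -0.083] eff6 1.771 g 0.0433
t12.2 p [ 0.5836 -0.0315  0.1873] yaw 2.2129 q6 -0.735 F [-0.3  0.4  0.3] T [-0.035  0.365 -0.112] eff6 1.700 g 0.0432
t12.4 p [ 0.5837 -0.0315  0.1873] yaw 2.1238 q6 -0.646 F [-2.2  0.8 -0.2] T [-0.115  0.326 -0.239] eff6 1.606 g 0.0433
t12.7 p [ 0.5837 -0.0315  0.1873] yaw 2.0567 q6 -0.579 F [-1.7 -0.1  0.7] T [0.092 0.339 0.077] eff6 1.660 g 0.0430
t12.8 p [ 0.5838 -0.0314  0.1873] yaw 1.9893 q6 -0.511 F [-1.2 -0.1  0.6] T [0.053 0.296 0.134] eff6 1.648 g 0.0429
```

```bash

python3 -m pendant '[[[0,0,0.1],[0,0,0],4.0],[[0,0,0.1],[0,0,0],4.0],[[0,0,0],[0,0,0],4.0]]' >/dev/null; python3 s.py
python3 -m pendant '[[[0,0,0.12],[0,0,0],4.0],[[0,0,0],[0,0,0],4.0]]' >/dev/null; python3 s.py
python3 -m pendant '[[[0,0,0.1],[0,0,0],4.0],[[0,0,0],[0,0,0],4.0]]' >/dev/null; python3 s.py
python3 -m pendant '[[[0,0,0.06],[0,0,0],4.0],[[0,0,0],[0,0,0],4.0]]' >/dev/null; python3 s.py
python3 -m pendant '[[[0,0,0.06],[0,0,0],4.0],[[0,0,0],[0,0,0],4.0]]' >/dev/null; python3 s.py
```

```text
t13.2 p [ 0.5839 -0.0314  0.1873] yaw 1.8040 q6 -0.326 F [-0.5  0.5 -0.3] T [-0.035  0.266 -0.023] eff6 1.844 g 0.0432
t13.3 p [ 0.584  -0.0314  0.1873] yaw 1.6954 q6 -0.217 F [-0.7  1.2  0.3] T [ 0.039  0.269 -0.157] eff6 2.063 g 0.0434
t13.6 p [ 0.584  -0.0314  0.1873] yaw 1.6086 q6 -0.131 F [-0.7  0.2 -0.8] T [-0.055  0.169 -0.246] eff6 1.659 g 0.0429
t13.8 p [ 0.584  -0.0314  0.1873] yaw 1.5633 q6 -0.085 F [-0.7  0.2 -0.8] T [ 0.084  0.182 -0.088] eff6 1.147 g 0.0427
t13.9 p [ 0.584  -0.0314  0.1873] yaw 1.5165 q6 -0.038 F [ 0.5 -0.1 -0.2] T [0.095 0.206 0.191] eff6 1.355 g 0.0431
```

```bash

python3 -m pendant '[[[0,0,0.12],[0,0,0],4.0],[[0,0,0.12],[0,0,0],4.0],[[0,0,0],[0,0,0],4.0]]' >/dev/null; python3 s.py
python3 -m pendant '[[[0,0,0.1],[0,0,0],4.0],[[0,0,0],[0,0,0],4.0]]' >/dev/null; python3 s.py
python3 -m pendant '[[[0,0,0.1],[0,0,0],4.0],[[0,0,0],[0,0,0],4.0]]' >/dev/null; python3 s.py
python3 -m pendant '[[[0,0,0.06],[0,0,0],4.0],[[0,0,0],[0,0,0],4.0]]' >/dev/null; python3 s.py
python3 -m pendant '[[[0,0,0.06],[0,0,0],4.0],[[0,0,0],[0,0,0],4.0]]' >/dev/null; python3 s.py
```

```text
t14.2 p [ 0.5842 -0.0314  0.1873] yaw 1.2885 q6 0.190 F [-0.4  0.7 -0.1] T [0.015 0.264 0.002] eff6 2.180 g 0.0430
t14.4 p [ 0.5843 -0.0314  0.1873] yaw 1.2008 q6 0.277 F [ 0.4  0.2 -1.1] T [ 0.049  0.207 -0.116] eff6 1.793 g 0.0429
t14.7 p [ 0.5843 -0.0315  0.1873] yaw 1.1136 q6 0.365 F [ 0.3  0.4 -0. ] T [-0.114  0.095 -0.208] eff6 1.678 g 0.0431
t14.8 p [ 0.5844 -0.0315  0.1873] yaw 1.0674 q6 0.411 F [ 0.1  0.9 -0.4] T [-0.111  0.06  -0.268] eff6 0.986 g 0.0431
t15.1 p [ 0.5844 -0.0315  0.1873] yaw 1.0200 q6 0.458 F [ 0.7  0.5 -1.2] T [0.024 0.175 0.05 ] eff6 1.212 g 0.0435
```

Notch 3 is at about 1.03, as predicted. On to notch 4 (0.506).

```bash

python3 -m pendant '[[[0,0,0.12],[0,0,0],4.0],[[0,0,0.12],[0,0,0],4.0],[[0,0,0],[0,0,0],4.0]]' >/dev/null; python3 s.py
python3 -m pendant '[[[0,0,0.12],[0,0,0],4.0],[[0,0,0],[0,0,0],4.0]]' >/dev/null; python3 s.py
python3 -m pendant '[[[0,0,0.1],[0,0,0],4.0],[[0,0,0],[0,0,0],4.0]]' >/dev/null; python3 s.py
python3 -m pendant '[[[0,0,0.06],[0,0,0],4.0],[[0,0,0],[0,0,0],4.0]]' >/dev/null; python3 s.py
python3 -m pendant '[[[0,0,0.06],[0,0,0],4.0],[[0,0,0],[0,0,0],4.0]]' >/dev/null; python3 s.py
```

```text
t15.3 p [ 0.5845 -0.0316  0.1873] yaw 0.7920 q6 0.686 F [-0.1  0.8 -1.4] T [0.046 0.185 0.038] eff6 2.211 g 0.0429
t15.6 p [ 0.5846 -0.0317  0.1873] yaw 0.6838 q6 0.795 F [-0.1  0.7 -1.8] T [-0.049  0.121 -0.06 ] eff6 2.145 g 0.0430
t15.8 p [ 0.5846 -0.0317  0.1873] yaw 0.5977 q6 0.881 F [ 0.2  0.5 -1.7] T [-0.242  0.049 -0.219] eff6 1.716 g 0.0431
t15.9 p [ 0.5846 -0.0317  0.1873] yaw 0.5523 q6 0.926 F [ 0.7  1.2 -1.7] T [-0.255  0.031 -0.246] eff6 0.982 g 0.0431
t16.1 p [ 0.5846 -0.0318  0.1873] yaw 0.5051 q6 0.973 F [ 0.7 -0.5 -1.5] T [-0.206  0.055 -0.096] eff6 1.140 g 0.0431
```

```bash

python3 -m pendant '[[[0,0,0.12],[0,0,0],4.0],[[0,0,0],[0,0,0],4.0]]' >/dev/null; python3 s.py
python3 -m pendant '[[[0,0,0.12],[0,0,0],4.0],[[0,0,0],[0,0,0],4.0]]' >/dev/null; python3 s.py
python3 -m pendant '[[[0,0,0.12],[0,0,0],4.0],[[0,0,0],[0,0,0],4.0]]' >/dev/null; python3 s.py
python3 -m pendant '[[[0,0,0.1],[0,0,0],4.0],[[0,0,0],[0,0,0],4.0]]' >/dev/null; python3 s.py
python3 -m pendant '[[[0,0,0.06],[0,0,0],4.0],[[0,0,0],[0,0,0],4.0]]' >/dev/null; python3 s.py
python3 -m pendant '[[[0,0,0.03],[0,0,0],4.0],[[0,0,0],[0,0,0],4.0]]' >/dev/null; python3 s.py
```

```text
t16.4 p [ 0.5846 -0.0318  0.1873] yaw 0.3954 q6 1.083 F [ 0.7 -0.3 -2.3] T [-0.066  0.123  0.089] eff6 2.268 g 0.0430
t16.6 p [ 0.5847 -0.0319  0.1873] yaw 0.2873 q6 1.192 F [ 0.7  0.3 -1.3] T [-0.145  0.074  0.073] eff6 2.250 g 0.0433
t16.8 p [ 0.5847 -0.032   0.1873] yaw 0.1805 q6 1.298 F [ 1.2 -0.7 -1.6] T [-0.268  0.133 -0.06 ] eff6 2.173 g 0.0428
t16.9 p [ 0.5847 -0.0321  0.1873] yaw 0.0951 q6 1.384 F [ 1.4 -0.3 -1.5] T [-0.387  0.065 -0.196] eff6 1.746 g 0.0435
t17.1 p [ 0.5847 -0.0321  0.1873] yaw 0.0502 q6 1.429 F [ 0.7 -0.4 -2.1] T [-0.429  0.052 -0.217] eff6 1.018 g 0.0430
t17.4 p [ 0.5847 -0.0321  0.1873] yaw 0.0281 q6 1.451 F [ 0.4 -0.4 -1.5] T [-0.48   0.071 -0.22 ] eff6 0.209 g 0.0432
```

The knob is just short of notch 5, past the crest and being pulled in. I release it and let it settle.

```bash

python3 -m pendant '[[[0,0,0.015],[0,0,0],4.0],[[0,0,0],[0,0,0],9.1],[[0,0,0],[0,0,0],9.1],[[0,0,0],[0,0,0],9.1],[[0,0,0],[0,0,0],9.1],[[0,0,0],[0,0,0],9.1],[[0,0,0],[0,0,0],9.1],[[0,0,0],[0,0,0],9.1],[[0,0,0],[0,0,0],9.1]]' >/dev/null; python3 s.py
python3 -m pendant '[[[0,0,0],[0,0,-3],9.1],[[0,0,0],[0,0,-3],9.1],[[0,0,0],[0,0,-3],9.1],[[0,0,0],[0,0,0],9.1]]' >/dev/null; python3 s.py
python3 - <<'E'
from h import *
np.set_printoptions(precision=4,suppress=True)
print(env.read_state()["tcp_rot"])
a=.4285;c,s=np.cos(a),np.sin(a);O=np.array([.583,-.032,0])
S=lambda x,y,z:O+[c*x-s*y,s*x+c*y,z]
for n in ("scene","top"):
    p=env.get_image(n)
    for nm,X in (("ball",S(-.038,-.125,.104)),("needle",S(.118,0,.1135)),("knob",S(0,0,.195))): print(n,nm,X,proj(p,X))
    b=proj(p,S(-.038,-.125,.104)).astype(int)
    g=p["pixels"].max(-1)[b[1]-15:b[1]+16,b[0]-15:b[0]+16]<30
    v,u=np.nonzero(g); print("dark blob",u.mean()+b[0]-15,v.mean()+b[1]-15,len(u), at(p,(u.mean()+b[0]-15,v.mean()+b[1]-15),z=.104))
    for nm in("clamp_tip","needle_mark"): print(nm,[(r["position"],r["score"]) for r in env.spot_in(p,nm)[:2]])
    if n=="scene": cv2.imwrite("pics/s2.png",cv2.resize(p["pixels"][160:400,220:440,::-1],None,fx=2.5,fy=2.5,interpolation=cv2.INTER_CUBIC))
E
```

```text
t18.2 p [ 0.5847 -0.0318  0.1877] yaw 0.0179 q6 1.461 F [-0.8 -0.2 -0.2] T [-0.025  0.145  0.015] eff6 -0.001 g 0.0910
t18.6 p [ 0.5838 -0.0316  0.2797] yaw 0.0180 q6 1.461 F [0.4 0.4 0.3] T [0.001 0.174 0.014] eff6 -0.002 g 0.0908
[ 3.1398 -0.0008  0.018 ]
scene ball [ 0.6004 -0.1615  0.104 ] [265.5177 285.2552]
scene needle [0.6903 0.017  0.1135] [355.8584 291.2896]
scene knob [ 0.583 -0.032  0.195] [317.9086 237.3539]
dark blob 266.8933333333333 286.09333333333336 75 [ 0.6037 -0.1593  0.104 ]
clamp_tip [([270.1, 292.4], 0.66)]
needle_mark [([341.7, 281.2], 0.83)]
top ball [ 0.6004 -0.1615  0.104 ] [385.7418 217.5089]
top needle [0.6903 0.017  0.1135] [310.2859 180.3553]
top knob [ 0.583 -0.032  0.195] [332.6646 221.4577]
dark blob 384.525 215.425 40 [ 0.6054 -0.1587  0.104 ]
clamp_tip [([345.7, 170.1], 0.39)]
needle_mark []
```

View pics/s2.png

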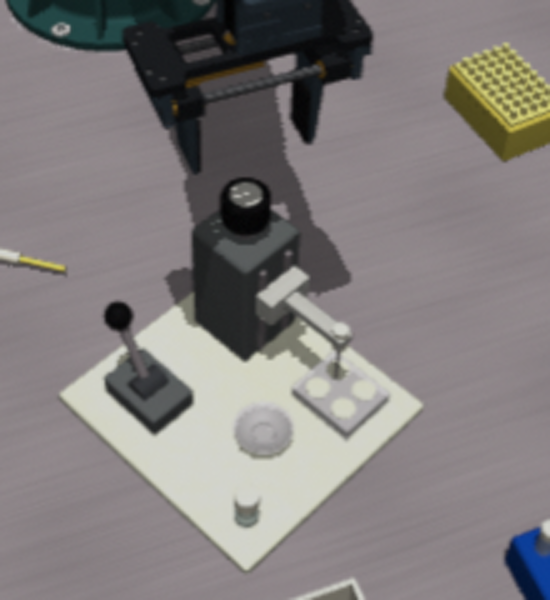

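The knob is released and the lever is still open. The ball measures about (0.604, −0.159), stage x ≈ −33 mm, y ≈ −125 mm. With the jaws shut and aligned to stage x, I will push the ball from its −x side.

```bash

python3 -m pendant '[[[0,0,-0.145],[0,0,0],0],[[0,0,-0.145],[0,0,0],0],[[0,0,-0.145],[0,0,0],0],[[0,0,-0.145],[0,0,0],0],[[0,0,-0.145],[0,0,0],0],[[0,0,-0.145],[0,0,0],0],[[0,0,-0.145],[0,0,0],0],[[0,0,-0.145],[0,0,0],0],[[0,0,-0.145],[0,0,0],0],[[0,0,-0.145],[0,0,0],0],[[0,0,-0.145],[0,0,0],0],[[0,0,-0.145],[0,0,0],0],[[0,0,-0.145],[0,0,0],0],[[0,0,-0.145],[0,0,0],0],[[0,0,0],[0,0,0],0]]' >/dev/null; python3 s.py .562 -.179 .105; python3 -c "from plant import env;print(env.read_state()['tcp_rot'])"
```

```text
t20.4 p [ 0.576  -0.031   0.2595] yaw 2.1170 q6 -0.639 F [-1.2 -0.5 -0.2] T [-0.101  0.002 -0.044] eff6 -2.681 g 0.0003
need cm -11.919694346827539 -8.886523107304782 15.446348852083247
[-3.11753981 -0.01570728  2.11700735]
```

```bash

python3 -m pendant '[[[-0.024,-0.016,0.118],[0,0,-1],0],[[0,0,0],[-3.2,-1.9,0],0],[[0,0,0],[-3.2,-1.9,0],0],[[0,0,0],[-3.2,-1.9,0],0],[[0,0,0],[-3.2,-1.9,0],0],[[0,0,0],[0,0,0],0]]' >/dev/null; python3 s.py .562 -.179 .105; python3 -c "from plant import env;print(env.read_state()['tcp_rot'])"
```

```text
t21.1 p [ 0.5564 -0.1827  0.2665] yaw 1.9667 q6 -0.751 F [ 0.8  0.3 -0. ] T [-0.097 -0.008  0.044] eff6 -1.156 g 0.0002
need cm 0.12117167336517888 0.6573297243626686 16.14912946573459
[-3.13785604e+00 -3.27501646e-04  1.96671902e+00]
```

```bash

python3 -m pendant '[[[-0.004,0,-0.032],[0.1,0.2,4],0],[[0,0,0],[0,0,4],0],[[0,0,0],[0,0,4],0],[[0,0,0],[0,0,0],0]]' >/dev/null; python3 s.py .562 -.179 .105
python3 -m pendant '[[[0,0,0],[0,0,4],0],[[0,0,0],[0,0,0],0]]' >/dev/null; python3 s.py .562 -.179 .105;  python3 -c "from plant import env;print(env.read_state()['tcp_rot'])"
```

```text
t21.4 p [ 0.5581 -0.1813  0.143 ] yaw 1.9806 q6 -0.765 F [-0.6 -0.3 -0.1] T [-0.048  0.065 -0.029] eff6 -0.117 g 0.0002
need cm 0.05273078624678154 0.4451035807964208 3.8002324792441518
t21.6 p [ 0.559  -0.1806  0.1037] yaw 1.9758 q6 -0.759 F [-1.1 -0.2 -0.1] T [-0.143  0.03   0.003] eff6 -0.045 g 0.0003
need cm 0.032122922037143294 0.34343326238708666 -0.12644118086146544
[3.14013520e+00 1.71241430e-05 1.97579202e+00]
```

```bash

python3 -m pendant '[[[0,0,-0.02],[0.1,1,0],0],[[0,0,0],[0,1,0],0],[[0,0,0],[0,1,0],0]]' >/dev/null; python3 s.py
python3 -m pendant '[[[0,0,0],[0,1,0],0],[[0,0,0],[0,1,0],0],[[0,0,0],[0,1,0],0]]' >/dev/null; python3 s.py .6435 -.1417 .105
```

```text
t21.9 p [ 0.5904 -0.1673  0.1105] yaw 1.9945 q6 -0.739 F [-2.3 -1.3  2. ] T [-0.218  0.267  0.024] eff6 -0.284 g 0.0003
t22.2 p [ 0.6224 -0.1539  0.1145] yaw 1.9946 q6 -0.703 F [-0.9 -0.6  0. ] T [-0.111  0.18   0.012] eff6 -0.225 g 0.0004
need cm 0.24189112347516153 2.4237748754083275 0.9498974966577409
```

```bash

python3 -m pendant '[[[0,0,0],[0,0.9,0.4],0],[[0,0,0],[0,0.8,0.4],0],[[0,0,0],[0,0.5,0.4],0],[[0,0,0],[0,0,0],0]]' >/dev/null; python3 s.py .6435 -.1417 .105
python3 - <<'E'
from h import *
p=env.get_image("scene"); cv2.imwrite("pics/s3.png",cv2.resize(p["pixels"][180:380,200:420,::-1],None,fx=3,fy=3,interpolation=cv2.INTER_CUBIC))
E
```

```text
t22.6 p [ 0.6458 -0.1433  0.1015] yaw 1.9954 q6 -0.679 F [-1.5  0.2  0.7] T [-0.063  0.055  0.038] eff6 0.097 g 0.0008
need cm 0.2357304587070602 -0.14145089009292186 -0.34679597655435934
```

View pics/s3.png

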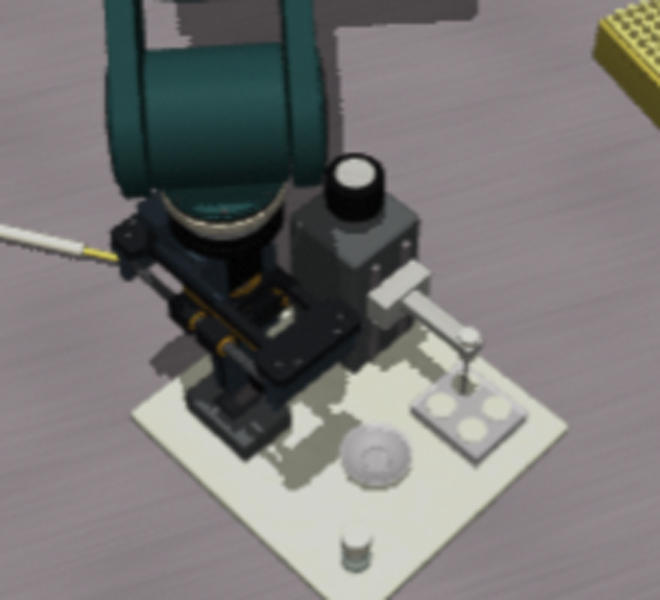

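The ball is hidden by the gripper. I push a little further until the stop is felt, then retreat and look.

```bash

python3 -m pendant '[[[0,0,0],[0,0.2,0],0],[[0,0,0],[0,0,0],0]]' >/dev/null; python3 s.py
python3 -m pendant '[[[0,0,0],[0,0.2,0],0],[[0,0,0],[0,0,0],0]]' >/dev/null; python3 s.py
```

```text
t22.9 p [ 0.6468 -0.1427  0.1013] yaw 1.9949 q6 -0.677 F [ 0.2 -0.9  0.1] T [-0.096 -0.032  0.034] eff6 0.032 g 0.0002
t23.1 p [ 0.6472 -0.1424  0.1011] yaw 1.9950 q6 -0.675 F [-0.8 -1.3  2.9] T [-0.332  0.261  0.031] eff6 0.023 g 0.0002
```

```bash

python3 -m pendant '[[[0,0,0],[0,0.3,0],0],[[0,0,0],[0,0,0],0]]' >/dev/null; python3 s.py
python3 -m pendant '[[[0,0,0],[0,-2,0],0],[[0,0,0],[0,-2,0],0],[[0,0,0],[0,-2,0],0],[[0,0,0],[0,0,-4],0],[[0,0,0],[0,0,-4],0],[[0,0,0],[0,0,-4],0],[[0,0,0],[0,-4,-4],0],[[0,0,0],[0,-4,-2],0],[[0,0,0],[0,-4,0],0],[[0,0,0],[0,0,0],0]]' >/dev/null; python3 s.py
python3 - <<'E'
from h import *
np.set_printoptions(precision=4,suppress=True)
a=.4285;c,s=np.cos(a),np.sin(a);O=np.array([.583,-.032,0])
S=lambda x,y,z:O+[c*x-s*y,s*x+c*y,z]
p=env.get_image("scene"); b=proj(p,S(.038,-.125,.104)); print(b)
b=b.astype(int); g=p["pixels"].max(-1)[b[1]-9:b[1]+10,b[0]-9:b[0]+10]<30
v,u=np.nonzero(g); print(len(u)); 
if len(u):
    d=at(p,(u.mean()+b[0]-9,v.mean()+b[1]-9),z=.104)-O; print("ball in stage",c*d[0]+s*d[1],-s*d[0]+c*d[1])
for nm in("clamp_tip","needle_mark"): print(nm,[(r["position"],r["score"]) for r in env.spot_in(p,nm)[:2]])
cv2.imwrite("pics/s4.png",cv2.resize(p["pixels"][180:400,200:440,::-1],None,fx=2.5,fy=2.5,interpolation=cv2.INTER_CUBIC))
E
```

```text
t23.3 p [ 0.6474 -0.1424  0.101 ] yaw 1.9954 q6 -0.672 F [-1.3 -1.7  6. ] T [-0.364  0.399 -0.001] eff6 0.043 g 0.0008
t24.3 p [ 0.4832 -0.216   0.2841] yaw 1.9952 q6 -0.886 F [ 0.3  0.5 -0.4] T [-0.047  0.044 -0.049] eff6 -0.791 g 0.0006
[288.669  305.4294]
84
ball in stage 0.03886284315570164 -0.12610633354341982
clamp_tip [([285.4, 306.5], 0.61)]
needle_mark [([338.3, 277.8], 0.91)]
```

View pics/s4.png

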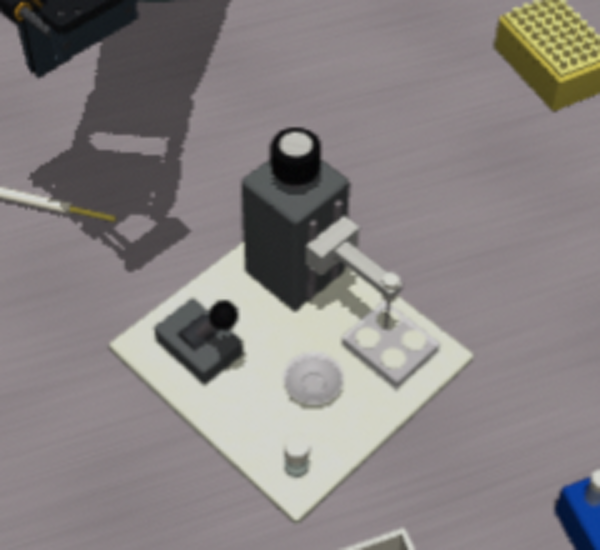

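The lever is over: its ball is at (222,316) in the crop, at stage x ≈ +39 mm, the clamped stop. Dish, vial and needle arm look undisturbed and the robot is clear, so I hand in.

```bash
python3 -c "from plant import env;print(env.hand_in())"
```

```text
the job is handed in; nothing more can be done
None
```

I wound the knob back to its stop, turned it five clicks clockwise, let it settle and then threw the clamp lever. The job is handed in after about 24 s of the 72 s allowed.

- **To the stop:** the knob went back three clicks. The stop was clear, at about 0.4 and then 1.0 N m.
- **Five clicks:** the torque reversals put the notches about 0.52 rad apart (12 a turn). I counted five crests going clockwise and opened the jaws about 0.04 rad before the fifth notch, where the torque was still pulling the knob on. The grip slipped about 0.02 rad against the stop, which is harmless.
- **Lever:** I pushed it over with closed fingers. Afterwards the camera put the ball at stage x ≈ +39 mm, y ≈ −126 mm; clamped is +38, −125.
- **Other things:** in the last picture the dish and vial look unmoved and the robot is well clear. The bench items away from the stage were not re-measured, and the arm met no notable force there.

**Not confirmed:** the 0.5 mm needle steps are too fine for the cameras, so the five-click count rests on torque and angle alone. The network's needle_mark pixel was 10–18 px off the computed needle position (it seems to mark the whole arm), so I did not use it.

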